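# Set the pawl and hold back the belt tensioner of a paint mixer drive

### The arm

A 7-joint arm with a two-finger parallel gripper is mounted at the origin on a cart in front of the work surface, level with it; the furniture and walls round the work are solid. World frame = base frame: x ahead of the robot, y to its left, z up, the work surface at z = 0. Lengths are in m, angles in rad, forces in N, time in s.
With the tool pointing down it reaches from about 0.425 to 0.925 m from the base axis. Payload 6.8 kg.
Tool frame: the origin (TCP) lies between the finger pads; the fingertips stand 11 mm ahead of it and the grasp point (between the pads) lies 8 mm behind it; z points along the fingers, y is the line along which they close (so a half turn about z gives the same grasp; the last joint's range is limited). The gripper opens to 85 mm and grips with 20 to 120 N. Pads are 22 mm wide; open, the fingers measure 114 mm over their backs; the gripper's body (76 mm by 85 mm) begins 54 mm behind the grasp point. The pads swing forward as they close: fully open they stand 13 mm farther back than shut.
Start: joints at [1.146, 0.477, 0.022, 1.555, -0.011, 1.109, -0.083], TCP at [0.21, -0.641, 0.242] pointing down, gripper open.
Joint ranges: [-2.96, 2.96], [-0.34, 2.1], [-1.41, 1.46], [0.24, 2.44], [-1.37, 4.51], [0.17, 1.92], [-2.96, 2.96]. Speed limits (rad/s): [2.39, 2.39, 3.14, 3.14, 3.14, 3.14, 3.14].

### API

Orientations are given as a rotation vector (axis times angle).
In Python, from bench import r gives the robot as it stands.
- The arm moves only by the tool send_rows, never from a script. Its argument "deltas" is a list of rows, each an object of numbers: "dx", "dy", "dz": the shift along the world's x, y, z in mm; "rx", "ry", "rz": the turn, a rotation vector about the world's x, y, z in degrees. A call has 1 to 5 rows; each row is the pose to reach, as a shift and turn from the pose commanded when the call began; what a row does not reach only later rows make up. A row lasts 1/12 s, in which the tool goes at most 41.7 mm and 7.16 degrees, less where a joint would pass 70% of its speed; a pose out of reach is approached as far as the arm can. A call with a gripper value outside its range is refused whole. "jaw" is the finger opening in mm, from 0 to 85.4, set as the call begins (left out, the last holds). The fingers move at their own pace and stop on an object; "newtons" is the grip in N (left out, the last holds). Time passes only in rows, so rows that repeat a pose let the fingers close. It gives the time, the measured TCP pose, the force, the opening and the grip force at its end, in the units of the state.
- r.get_obs(): the state, without advancing time (a new reading comes with each control period).
- r.grab_frame(name): name is "scene" or "top" or "wrist"; returns a dict with "frame" (480x640x3 uint8, blue, green, red), "z_map" (480x640 float32, m along the optical axis (not along the pixel's ray), 0 where there is no reading), "vertical_fov" (degrees; the focal length in pixels is half the picture's height over the tangent of half this angle, whatever the lens; pixels are square), "cx", "cy" (the principal point, pixels), "xyz" and "orientation" of the camera in the world. Camera axes: x right, y down, z forward; pixel columns grow to the right and rows downward; lengths in m; the calibration is good to about 2 mm. The wrist camera is an equidistant fisheye: a pixel r from the principal point sees the ray r / f radians off the axis. A picture is of the moment at which its call begins.
- r.hand_in(): hands the job in; it is judged then, once.
The state is a dict: "clock": time; "joints": joint angles; "qvel": joint speeds; "tau": joint torques, N m; "tcp_pos": TCP position; "orientation": TCP orientation; "contact_force": force on the tool from outside, world axes, zero at the start; "moment": the same for the moment, N m; "grip_width": finger opening in m; "gripper_force": force on a finger pad.
Only numpy, scipy, OpenCV 4.12 (cv2) and the standard library are available. Lean on these libraries where they do the work, as an engineer would, in place of code of your own. Each camera call takes 0.05 s, during which the arm holds its last target. There are 200 camera calls.

### The job

The drive plate of the paint mixer lies on the bench so that a new belt can be fitted. Slide the pawl knob fully in towards the arm's pivot while the sprung arm is still at rest, then push the idler roller back until the pawl has clicked behind the arm's tooth and a little further, so that your push and not the pawl carries the spring, and finish holding it there: do not let go. Push rather than grip, gently, with never more than 35 N on any part of the tensioner, and leave the things lying around it where they are.

Things in the scene. Friction and masses are not known exactly. Their poses are not given: they have to be found in the camera images.
- tensioner: aluminium base plate on a bed fixed to the bench, 240 (x) x 280 (y) mm, its top 28 mm above the bench, origin under its centre on the bench; at yaw 0 its x points away from the robot, its y to the robot's left. In this frame: arm's pivot at x 60, y -30 mm; a pulley 56 mm high at x -72, y 95; a loose white bottle, 35 mm across, top 113 mm high, at x 85, y -108. Other fixed parts end under 77 mm
- pivot (a point): point on the vertical pivot axis of the sprung arm, 48 mm above the bench, at the hub of the arm (disc 84 mm across)
- idler (a point): middle of the black upright idler roller on the free end of the arm, 130 mm from the pivot axis; 32 mm across, 55 to 113 mm above the bench, this point 86 mm. At rest at x -62, y -74 mm in the plate's frame; it is pushed towards the plate's +y, on an arc about the pivot. Spring force on it: 4 N at rest, 9 N at the click (10 N while the pawl climbs), 13 N at the end stop
- idler_arm (a joint): angle of the arm in rad: 0 at rest, growing as the roller is pushed towards the plate's +y (clockwise seen from above); with the pawl slider in, the pawl drops behind the tooth at about 0.47, and the arm then cannot return below 0.45; hard end stop at 0.85 (roller 110 mm along its arc). Wanted: held between 0.56 and the end stop
- slider_knob (a point): middle of the black upright knob of the pawl slider, 18 mm across, from 67 to 99 mm above the bench, this point 83 mm above it; with the slider out it is at x 60, y 87 mm in the plate's frame; it slides along the plate's -y, straight at the pivot, 30 mm in all (fully in: 87 mm from the pivot axis)
- pawl_slider (a joint): travel of the pawl slider in m: 0 out, 0.030 fully in against its stop (in counts from 0.026); it stays where it is left and takes about 6 N to slide

How it is judged:
On the way, in this order (a step that is already met when the one before it is completed fails the run):
1. the pawl slider is fully in while the arm is still at rest (value of joint pawl_slider above 0.026 m and value of joint idler_arm below 0.08 rad), for 0.2 s.
2. the arm is pushed past the click with the pawl in (value of joint idler_arm above 0.53 rad and value of joint pawl_slider above 0.024 m), for 0.2 s.
At the end, for the whole second after the job is handed in: the pawl slider is in (0.024 m or more) and the fingers press on the arm with over 3 N, holding it still beyond 0.51 rad, clear of the pawl's catch at about 0.46 rad (value of joint idler_arm above 0.51 rad and value of joint pawl_slider above 0.024 m and contact force between the fingers and idler_arm above 3 N and velocity of joint idler_arm between -0.1 and 0.1 rad/s); the arm keeps its last pose, push and grip.
It fails at once if more than 35 N on the tensioner (contact force between any of the fingers, the arm and tensioner above 35 N).
It fails at once if a bystander is pushed away by more than 25 mm or toppled (distance of any of white_dropper, tin_red, sanding_block, tape_roll_0, can_key, mask_filter from where it was at the start of the episode above 0.025 m or angle between any of white_dropper, tin_red's own z axis and vertical above 0.5 rad).
It also fails if it takes over 48 s, if anything falls off the work surface, if the arm or the gripper's body presses on something with over 40 N, if the wrist force passes 120 N, or if a joint passes its speed limit or range.

## Working session

There is one attempt and no reset: what is moved stays moved. The work goes in short steps, Python scripts to look and compute and a tool call to move; the robot and the scene stay as the last step left them, time stands still between calls to the robot, and variables do not carry over. Pictures are saved under pics/ and viewed, at most 10 in all, crops included, and the job is handed in when it is done.

Besides the shell and the picture viewer there is one more tool, called after "Emit:" as name([rows], argument=value, ...), one row to a line, values as JSON. send_rows: Moves the arm, as the interface text tells. Its arguments: {"type":"object","properties":{"deltas":{"type":"array","items":{"type":"object","properties":{"dx":{"type":"number"},"dy":{"type":"number"},"dz":{"type":"number"},"rx":{"type":"number"},"ry":{"type":"number"},"rz":{"type":"number"}}}},"jaw":{"type":"number"},"newtons":{"type":"number"}},"required":["deltas"]}

```bash
mkdir -p pics; cat > h.py <<'E'
import numpy as np,cv2
from scipy.spatial.transform import Rotation as R
def cloud(d):
    f=240/np.tan(np.radians(d["vertical_fov"])/2)
    z=d["z_map"];v,u=np.mgrid[:480,:640]
    P=np.stack([(u-d["cx"])/f*z,(v-d["cy"])/f*z,z],-1)
    o=np.array(d["orientation"]);M=R.from_rotvec(o).as_matrix() if o.size==3 else (o if o.size==9 else R.from_quat(o).as_matrix())
    return P@M.T+np.array(d["xyz"])
E
python3 - <<'E'
from bench import r
from h import *
for n in ("top","scene"):
    d=r.grab_frame(n);cv2.imwrite(f"pics/{n}.png",d["frame"]);np.savez(n,**d)
    print(n,d["xyz"],d["orientation"],d["vertical_fov"],(d["z_map"]==0).mean())
print(r.get_obs())
E
```

```text
top [0.45124511 0.02088569 0.92523396] [-2.14101103  2.15023617 -0.09186828] 53.19670749513247 0.004029947916666667
scene [0.23489911 0.5302034  0.71437937] [-0.76011363  2.63087556 -1.02495555] 46.80670553526135 0.00404296875
{'clock': 0.1, 'joints': array([ 1.14592967,  0.4777066 ,  0.02233479,  1.55630604, -0.01149486,
        1.10931086, -0.08307608]), 'qvel': array([-0.00132624, -0.00205026,  0.00085144, -0.00161404,  0.00176545,
       -0.00116446, -0.0011025 ]), 'tau': array([ 5.03326912e-03, -5.97759891e+01,  1.61405627e+00, -2.81952775e+01,
        1.28504678e-02,  5.05526288e-03,  1.83970667e-05]), 'tcp_pos': array([ 0.21010105, -0.64094736,  0.24144969]), 'orientation': array([-3.10071712e+00, -4.95335396e-01,  5.76536739e-04]), 'contact_force': array([-0.03568813, -0.02450309, -0.7947226 ]), 'moment': array([-0.0067641 , -0.00930773,  0.0926146 ]), 'gripper_force': 0.0, 'grip_width': 0.08567017741110315}
```

View pics/top.png

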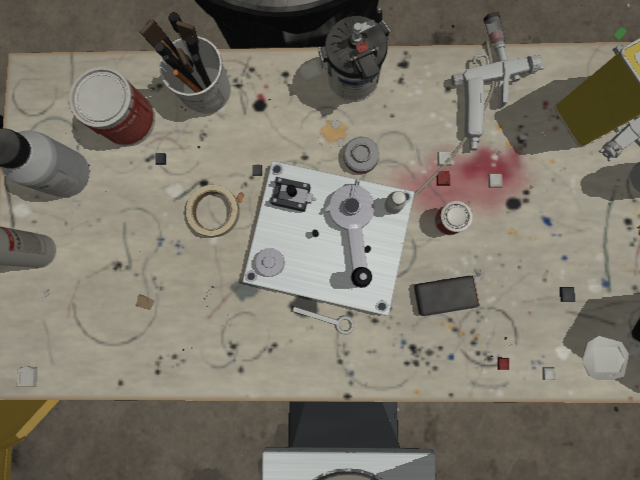

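View pics/scene.png

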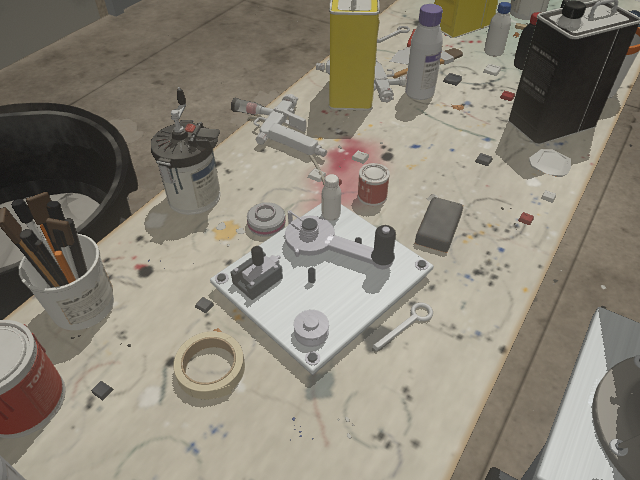

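The top view shows the plate centred near (328,238) and turned slightly clockwise. The roller is at (362,277), the knob at (291,190), the hub at (351,206) and the bottle at (397,200).

```bash
python3 - <<'E'
from h import *
for n,win in (("top",(155,320,235,420)),("scene",(190,385,200,440))):
    d=dict(np.load(n+".npz"));C=cloud(d);m=np.zeros((480,640),bool);m[win[0]:win[1],win[2]:win[3]]=1
    dark=d["frame"].max(-1)<75
    pl=m&(abs(C[...,2]-.028)<.004)
    k,l,s,c=cv2.connectedComponentsWithStats(pl.astype(np.uint8));i=1+s[1:,4].argmax()
    q=C[l==i][:,:2].astype(np.float32);b=cv2.minAreaRect(q*1000);print(n,"plate z",np.median(C[l==i][:,2]),b)
    for nm,zr in (("high",(.085,.125)),):
        k,l,s,c=cv2.connectedComponentsWithStats((m&(C[...,2]>zr[0])&(C[...,2]<zr[1])).astype(np.uint8))
        for j in range(1,k):
            if s[j,4]>12:
                p=C[l==j];t=p[p[:,2]>np.percentile(p[:,2],90)-.006];e=(t.min(0)+t.max(0))/2
                print(nm,c[j].round(),s[j,4],"top z",t[:,2].max().round(4),"mid",e.round(4)[:2],"ext",np.ptp(t,axis=0).round(3)[:2],"col",d["frame"][l==j].mean(0).round())
E
```

```text
top plate z 0.027576717868176726 ((550.3192749023438, 34.282073974609375), (279.8858947753906, 239.98260498046875), 76.95492553710938)
high [290. 190.] 86 top z 0.1025 mid [0.6259 0.099 ] ext [0.016 0.016] col [25. 24. 24.]
high [396. 200.] 267 top z 0.1169 mid [ 0.6072 -0.0866] ext [0.023 0.022] col [124. 131. 131.]
high [362. 276.] 281 top z 0.1191 mid [ 0.4722 -0.024 ] ext [0.029 0.03 ] col [45. 43. 43.]
scene plate z 0.026995101497099105 ((545.94970703125, 34.326446533203125), (280.9908142089844, 241.0431671142578), 76.9505386352539)
high [331. 192.] 98 top z 0.0976 mid [ 0.6016 -0.0813] ext [0.028 0.019] col [125. 132. 135.]
high [385. 237.] 457 top z 0.1181 mid [ 0.4685 -0.0231] ext [0.03  0.031] col [75. 78. 80.]
high [257. 252.] 130 top z 0.1004 mid [0.6226 0.0994] ext [0.018 0.017] col [65. 69. 71.]
```

```bash
python3 - <<'E'
from h import *
for n in ("top","scene"):
    C=cloud(dict(np.load(n+".npz"))); p=C[(C[...,2]>.16)&(C[...,2]<.6)]
    g,c=np.unique((p[:,:2]/.08).round(),axis=0,return_counts=True)
    print(n,[(*(a*.08).round(2),int(k),) for a,k in zip(g,c) if k>15])
E
```

```text
top [(np.float64(0.64), np.float64(0.56), 516), (np.float64(0.72), np.float64(-0.48), 389), (np.float64(0.72), np.float64(-0.4), 186), (np.float64(0.72), np.float64(0.56), 466), (np.float64(0.8), np.float64(-0.4), 1463), (np.float64(0.8), np.float64(0.24), 280), (np.float64(0.8), np.float64(0.32), 137), (np.float64(0.88), np.float64(-0.08), 138), (np.float64(0.88), np.float64(-0.0), 311), (np.float64(0.88), np.float64(0.24), 527), (np.float64(0.88), np.float64(0.32), 644)]
scene [(np.float64(0.24), np.float64(-0.64), 180), (np.float64(0.32), np.float64(-0.72), 110), (np.float64(0.32), np.float64(-0.64), 1525), (np.float64(0.32), np.float64(-0.56), 1551), (np.float64(0.4), np.float64(-0.72), 46), (np.float64(0.4), np.float64(-0.64), 191), (np.float64(0.4), np.float64(-0.56), 2430), (np.float64(0.48), np.float64(-0.56), 40), (np.float64(0.64), np.float64(-0.56), 572), (np.float64(0.72), np.float64(-0.48), 712), (np.float64(0.72), np.float64(-0.4), 194), (np.float64(0.8), np.float64(-0.48), 346), (np.float64(0.8), np.float64(-0.4), 841), (np.float64(0.8), np.float64(0.24), 636), (np.float64(0.8), np.float64(0.32), 323), (np.float64(0.88), np.float64(-0.08), 147), (np.float64(0.88), np.float64(-0.0), 199), (np.float64(0.88), np.float64(0.24), 921), (np.float64(0.88), np.float64(0.32), 839)]
```

Emit:
send_rows([
  {"dx":0,"dy":0,"dz":20,"rz":6},
  {"dz":40,"rz":12},
  {"dz":60,"rz":18},
], jaw=0, newtons=60)

```text
$.deltas[0]: bad value
```

```bash
python3 - <<'E'
from h import *
C=cloud(dict(np.load("scene.npz"))); p=C[(C[...,2]>.08)&(C[...,2]<.6)&(C[...,0]>.15)&(C[...,0]<.6)&(C[...,1]<-.3)&(C[...,1]>-.8)]
print(p[:,2].max());
for z in np.arange(.08,.4,.04):
    q=p[(p[:,2]>z)&(p[:,2]<z+.04)]
    if len(q)>10: print(z.round(2),len(q),np.percentile(q,1,axis=0).round(3),np.percentile(q,99,axis=0).round(3))
E
```

```text
0.2701423598017734
0.08 1786 [ 0.261 -0.792  0.08 ] [ 0.439 -0.525  0.12 ]
0.12 1848 [ 0.263 -0.778  0.12 ] [ 0.44  -0.525  0.16 ]
0.16 1934 [ 0.275 -0.651  0.16 ] [ 0.44  -0.525  0.2  ]
0.2 3533 [ 0.276 -0.697  0.201] [ 0.439 -0.526  0.239]
0.24 606 [ 0.323 -0.668  0.24 ] [ 0.401 -0.56   0.269]
```

Emit:
send_rows([
  {"dx":0,"dy":0,"dz":10,"rx":0,"ry":0,"rz":0},
], jaw=0, newtons=60)

```text
clock: 0.18
tcp_pos: [0.2097, -0.6399, 0.2499]
orientation: [-3.097, -0.495, 0.002]
contact_force: [1.1, 0.3, -0.4]
grip_width: 0.0752
gripper_force: 0.0
```

Emit:
send_rows([
  {"dx":-5,"dy":30,"dz":20,"rx":0,"ry":0,"rz":0},
  {"dx":-5,"dy":65,"dz":40,"rx":0,"ry":0,"rz":0},
  {"dx":0,"dy":100,"dz":50,"rx":0,"ry":0,"rz":0},
  {"dx":10,"dy":135,"dz":60,"rx":0,"ry":0,"rz":0},
  {"dx":20,"dy":170,"dz":60,"rx":0,"ry":0,"rz":0},
])

```text
clock: 0.6
tcp_pos: [0.2305, -0.4709, 0.3151]
orientation: [3.099, 0.493, 0.002]
contact_force: [0.9, -0.4, 0.3]
grip_width: 0.0119
gripper_force: 0.0
```

Emit:
send_rows([
  {"dx":10,"dy":35,"dz":0,"rx":0,"ry":0,"rz":6},
  {"dx":25,"dy":70,"dz":0,"rx":0,"ry":0,"rz":12},
  {"dx":40,"dy":105,"dz":0,"rx":0,"ry":0,"rz":18},
  {"dx":60,"dy":135,"dz":0,"rx":0,"ry":0,"rz":24},
  {"dx":85,"dy":165,"dz":0,"rx":0,"ry":0,"rz":30},
])

```text
clock: 1.02
tcp_pos: [0.3148, -0.305, 0.3132]
orientation: [2.865, 1.286, -0.001]
contact_force: [0.7, -0.6, 0.7]
grip_width: 0.0003
gripper_force: 0.0
```

Emit:
send_rows([
  {"dx":20,"dy":30,"dz":0,"rx":0,"ry":0,"rz":6},
  {"dx":40,"dy":60,"dz":0,"rx":0,"ry":0,"rz":12},
  {"dx":60,"dy":90,"dz":0,"rx":0,"ry":0,"rz":18},
  {"dx":80,"dy":120,"dz":0,"rx":0,"ry":0,"rz":24},
  {"dx":100,"dy":150,"dz":0,"rx":0,"ry":0,"rz":29},
])

```text
clock: 1.43
tcp_pos: [0.4159, -0.1549, 0.3132]
orientation: [2.45, 1.964, 0.0]
contact_force: [0.3, -1.1, -0.5]
grip_width: 0.0002
gripper_force: 0.0
```

Emit:
send_rows([
  {"dx":20,"dy":30,"dz":0,"rx":0,"ry":0,"rz":0},
  {"dx":42,"dy":58,"dz":0,"rx":0,"ry":0,"rz":0},
  {"dx":64,"dy":88,"dz":0,"rx":0,"ry":0,"rz":0},
  {"dx":86,"dy":118,"dz":0,"rx":0,"ry":0,"rz":0},
  {"dx":108,"dy":146,"dz":0,"rx":0,"ry":0,"rz":0},
])

```text
clock: 1.85
tcp_pos: [0.5241, -0.0087, 0.3132]
orientation: [2.455, 1.958, 0.001]
contact_force: [-0.3, 0.3, 0.2]
grip_width: 0.0002
gripper_force: 0.0
```

Emit:
send_rows([
  {"dx":22,"dy":29,"dz":-10,"rx":0,"ry":0,"rz":0},
  {"dx":44,"dy":58,"dz":-20,"rx":0,"ry":0,"rz":0},
  {"dx":66,"dy":87,"dz":-30,"rx":0,"ry":0,"rz":0},
  {"dx":88,"dy":116,"dz":-50,"rx":0,"ry":0,"rz":0},
  {"dx":109,"dy":145,"dz":-80,"rx":0,"ry":0,"rz":0},
])

```text
clock: 2.27
tcp_pos: [0.6326, 0.1338, 0.2371]
orientation: [2.455, 1.957, 0.007]
contact_force: [1.0, -1.0, 0.9]
grip_width: -0.0003
gripper_force: 0.0
```

Emit:
send_rows([
  {"dx":0,"dy":0,"dz":-30,"rx":0,"ry":0,"rz":0},
  {"dx":0,"dy":0,"dz":-60,"rx":0,"ry":0,"rz":0},
  {"dx":0,"dy":0,"dz":-90,"rx":0,"ry":0,"rz":0},
  {"dx":0,"dy":0,"dz":-110,"rx":0,"ry":0,"rz":0},
  {"dx":0,"dy":0,"dz":-110,"rx":0,"ry":0,"rz":0},
])

```text
clock: 2.68
tcp_pos: [0.6273, 0.1301, 0.121]
orientation: [-2.454, -1.957, 0.012]
contact_force: [-0.7, -0.3, -0.7]
grip_width: 0.0
gripper_force: 0.0
```

Emit:
send_rows([
  {"dx":0,"dy":0,"dz":0,"rx":0,"ry":0,"rz":0},
  {"dx":0,"dy":0,"dz":0,"rx":0,"ry":0,"rz":0},
])

```text
clock: 2.85
tcp_pos: [0.6311, 0.1318, 0.1274]
orientation: [2.456, 1.958, 0.003]
contact_force: [-0.0, -0.3, 0.6]
grip_width: 0.0001
gripper_force: 0.0
```

```bash
python3 - <<'E'
from bench import r
from h import *
d=r.grab_frame("scene");cv2.imwrite("pics/s2.png",d["frame"][120:420,120:520])
o=r.get_obs();print(o["tcp_pos"],o["orientation"],o["joints"],o["contact_force"])
E
```

```text
[0.63140875 0.13187986 0.12787426] [2.45524053 1.95762822 0.00489459] [ 0.077983    0.60436021 -0.53321734  1.70154952  0.36820031  0.9334708
 -0.82336194] [-0.55182258  0.42278921  1.35377851]
```

View pics/s2.png

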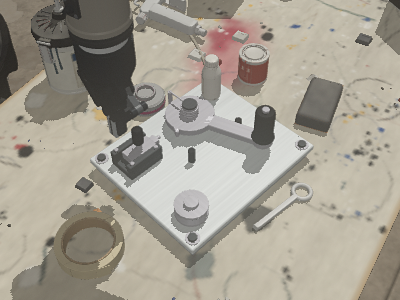

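The fingers stand just outside the knob (crop (138,133)), clear of it; the arm is untouched.

Emit:
send_rows([
  {"dx":0,"dy":0,"dz":-12,"rx":0,"ry":0,"rz":0},
  {"dx":0,"dy":0,"dz":-24,"rx":0,"ry":0,"rz":0},
  {"dx":0,"dy":0,"dz":-36,"rx":0,"ry":0,"rz":0},
  {"dx":0,"dy":0,"dz":-36,"rx":0,"ry":0,"rz":0},
  {"dx":0,"dy":0,"dz":-36,"rx":0,"ry":0,"rz":0},
])

```text
clock: 3.32
tcp_pos: [0.6291, 0.1311, 0.0881]
orientation: [-2.455, -1.958, 0.004]
contact_force: [-0.1, -0.1, 0.2]
grip_width: -0.0002
gripper_force: 0.0
```

Emit:
send_rows([
  {"dx":-1,"dy":-4,"dz":0,"rx":0,"ry":0,"rz":0},
  {"dx":-2,"dy":-8,"dz":0,"rx":0,"ry":0,"rz":0},
  {"dx":-2.5,"dy":-11,"dz":0,"rx":0,"ry":0,"rz":0},
  {"dx":-2.5,"dy":-11,"dz":0,"rx":0,"ry":0,"rz":0},
])

```text
clock: 3.65
tcp_pos: [0.6278, 0.1195, 0.09]
orientation: [2.457, 1.957, 0.001]
contact_force: [-0.4, -0.7, -0.2]
grip_width: 0.0001
gripper_force: 0.0
```

Emit:
send_rows([
  {"dx":-0.5,"dy":-2,"dz":0,"rx":0,"ry":0,"rz":0},
  {"dx":-1,"dy":-4,"dz":0,"rx":0,"ry":0,"rz":0},
  {"dx":-1.5,"dy":-6,"dz":0,"rx":0,"ry":0,"rz":0},
  {"dx":-2,"dy":-8,"dz":0,"rx":0,"ry":0,"rz":0},
])

```text
clock: 3.98
tcp_pos: [0.6264, 0.115, 0.0902]
orientation: [-2.453, -1.96, -0.007]
contact_force: [2.6, 5.8, -1.6]
grip_width: 0.0
gripper_force: 3.1
```

Emit:
send_rows([
  {"dx":-0.5,"dy":-2,"dz":0,"rx":0,"ry":0,"rz":0},
  {"dx":-1,"dy":-4,"dz":0,"rx":0,"ry":0,"rz":0},
  {"dx":-1.4,"dy":-6,"dz":0,"rx":0,"ry":0,"rz":0},
  {"dx":-1.8,"dy":-8,"dz":0,"rx":0,"ry":0,"rz":0},
  {"dx":-2.3,"dy":-10,"dz":0,"rx":0,"ry":0,"rz":0},
])

```text
clock: 4.4
tcp_pos: [0.6241, 0.1051, 0.0902]
orientation: [-2.453, -1.96, -0.007]
contact_force: [2.4, 5.2, -2.2]
grip_width: -0.0001
gripper_force: 3.1
```

Emit:
send_rows([
  {"dx":-0.2,"dy":-1,"dz":0,"rx":0,"ry":0,"rz":0},
  {"dx":-0.5,"dy":-2,"dz":0,"rx":0,"ry":0,"rz":0},
  {"dx":-0.7,"dy":-3,"dz":0,"rx":0,"ry":0,"rz":0},
  {"dx":-0.7,"dy":-3,"dz":0,"rx":0,"ry":0,"rz":0},
])

```text
clock: 4.73
tcp_pos: [0.6234, 0.1018, 0.0901]
orientation: [-2.454, -1.96, -0.007]
contact_force: [2.7, 5.7, -1.6]
grip_width: -0.0004
gripper_force: 2.7
```

Sliding at about 6 N. Now I'll go in small steps until the force rises at the stop.

Emit:
send_rows([
  {"dx":-0.2,"dy":-1,"dz":0,"rx":0,"ry":0,"rz":0},
  {"dx":-0.5,"dy":-2,"dz":0,"rx":0,"ry":0,"rz":0},
  {"dx":-0.7,"dy":-3,"dz":0,"rx":0,"ry":0,"rz":0},
  {"dx":-0.7,"dy":-3,"dz":0,"rx":0,"ry":0,"rz":0},
])

```text
clock: 5.07
tcp_pos: [0.6227, 0.0988, 0.0901]
orientation: [-2.454, -1.96, -0.007]
contact_force: [3.3, 4.7, -1.1]
grip_width: -0.0004
gripper_force: 2.7
```

Emit:
send_rows([
  {"dx":-0.2,"dy":-1,"dz":0,"rx":0,"ry":0,"rz":0},
  {"dx":-0.5,"dy":-2,"dz":0,"rx":0,"ry":0,"rz":0},
  {"dx":-0.5,"dy":-2,"dz":0,"rx":0,"ry":0,"rz":0},
])

```text
clock: 5.32
tcp_pos: [0.6222, 0.0968, 0.0901]
orientation: [-2.454, -1.96, -0.007]
contact_force: [2.8, 4.1, -0.9]
grip_width: 0.0005
gripper_force: 2.7
```

Emit:
send_rows([
  {"dx":-0.2,"dy":-1,"dz":0,"rx":0,"ry":0,"rz":0},
  {"dx":-0.2,"dy":-1,"dz":0,"rx":0,"ry":0,"rz":0},
])

```text
clock: 5.48
tcp_pos: [0.622, 0.0959, 0.0902]
orientation: [-2.454, -1.96, -0.007]
contact_force: [2.1, 5.5, -1.8]
grip_width: 0.0002
gripper_force: 2.8
```

Emit:
send_rows([
  {"dx":-0.2,"dy":-1,"dz":0,"rx":0,"ry":0,"rz":0},
  {"dx":-0.2,"dy":-1,"dz":0,"rx":0,"ry":0,"rz":0},
])

```text
clock: 5.65
tcp_pos: [0.6219, 0.0954, 0.0902]
orientation: [-2.453, -1.96, -0.008]
contact_force: [3.0, 6.4, -3.7]
grip_width: 0.0001
gripper_force: 3.4
```

Emit:
send_rows([
  {"dx":-0.2,"dy":-1,"dz":0,"rx":0,"ry":0,"rz":0},
  {"dx":-0.2,"dy":-1,"dz":0,"rx":0,"ry":0,"rz":0},
])

```text
clock: 5.82
tcp_pos: [0.6219, 0.0954, 0.0902]
orientation: [-2.452, -1.961, -0.01]
contact_force: [3.4, 7.7, -3.4]
grip_width: 0.0002
gripper_force: 4.3
```

Emit:
send_rows([
  {"dx":-0.2,"dy":-1,"dz":0,"rx":0,"ry":0,"rz":0},
  {"dx":-0.2,"dy":-1,"dz":0,"rx":0,"ry":0,"rz":0},
  {"dx":-0.2,"dy":-1,"dz":0,"rx":0,"ry":0,"rz":0},
])

```text
clock: 6.07
tcp_pos: [0.6218, 0.0953, 0.0902]
orientation: [-2.451, -1.961, -0.012]
contact_force: [3.7, 10.3, -4.0]
grip_width: 0.0
gripper_force: 5.2
```

Emit:
send_rows([
  {"dx":2,"dy":10,"dz":0,"rx":0,"ry":0,"rz":0},
  {"dx":5,"dy":25,"dz":0,"rx":0,"ry":0,"rz":0},
  {"dx":5,"dy":25,"dz":20,"rx":0,"ry":0,"rz":0},
  {"dx":5,"dy":25,"dz":55,"rx":0,"ry":0,"rz":0},
  {"dx":5,"dy":25,"dz":90,"rx":0,"ry":0,"rz":0},
])

```text
clock: 6.48
tcp_pos: [0.6244, 0.1162, 0.1794]
orientation: [-2.454, -1.959, 0.005]
contact_force: [0.9, -0.4, 0.9]
grip_width: -0.0002
gripper_force: 0.0
```

Emit:
send_rows([
  {"dx":0,"dy":0,"dz":20,"rx":0,"ry":0,"rz":0},
  {"dx":-20,"dy":-20,"dz":20,"rx":0,"ry":0,"rz":0},
  {"dx":-40,"dy":-42,"dz":20,"rx":0,"ry":0,"rz":0},
  {"dx":-60,"dy":-65,"dz":20,"rx":0,"ry":0,"rz":0},
  {"dx":-80,"dy":-88,"dz":20,"rx":0,"ry":0,"rz":0},
])

```text
clock: 6.9
tcp_pos: [0.5446, 0.0273, 0.1997]
orientation: [2.455, 1.96, -0.001]
contact_force: [0.2, 0.3, 0.3]
grip_width: -0.0001
gripper_force: 0.0
```

Emit:
send_rows([
  {"dx":-22,"dy":-24,"dz":0,"rx":0,"ry":0,"rz":0},
  {"dx":-44,"dy":-48,"dz":0,"rx":0,"ry":0,"rz":0},
  {"dx":-66,"dy":-72,"dz":0,"rx":0,"ry":0,"rz":0},
  {"dx":-85,"dy":-92,"dz":0,"rx":0,"ry":0,"rz":0},
  {"dx":-85,"dy":-92,"dz":0,"rx":0,"ry":0,"rz":0},
])

```text
clock: 7.32
tcp_pos: [0.4565, -0.0687, 0.199]
orientation: [2.462, 1.952, -0.008]
contact_force: [-0.8, -0.2, -1.7]
grip_width: -0.0
gripper_force: 0.0
```

```bash
python3 - <<'E'
from bench import r
from h import *
d=r.grab_frame("scene");cv2.imwrite("pics/s3.png",d["frame"][120:420,120:520])
C=cloud(d);c=np.array([.548,.034]);L=C[...,:2]-c;l=np.stack([.974*L[...,0]-.2258*L[...,1],.2258*L[...,0]+.974*L[...,1]],-1)
for nm,x,y,z in (("knob",60,60,.085),("roller",-62,-74,.1)):
    p=np.c_[l[(abs(C[...,2]-z-.012)<.02)&(abs(l[...,0]*1000-x)<25)&(abs(l[...,1]*1000-y)<35)]];print(nm,len(p),(p.min(0)+p.max(0))/2,np.ptp(p,axis=0))
o=r.get_obs();print(o["tcp_pos"],o["orientation"],o["contact_force"])
E
```

```text
knob 164 [0.0574487  0.05751443] [0.01687064 0.01675968]
roller 397 [-0.06443203 -0.07317567] [0.0307743  0.03079207]
[ 0.45879929 -0.06660751  0.19956511] [ 2.45945918  1.95366245 -0.00378365] [ 0.34021644 -0.11002316  0.43733554]
```

View pics/s3.png

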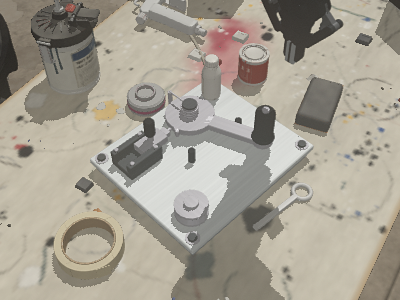

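The knob is now next to the hub (crop (150,128), plate y 57.5 mm, fully in). The roller (263,125) is still at rest, and the tool is beyond it. I'll lower it and push.

Emit:
send_rows([
  {"dx":0,"dy":0,"dz":-30,"rx":0,"ry":0,"rz":0},
  {"dx":0,"dy":0,"dz":-60,"rx":0,"ry":0,"rz":0},
  {"dx":0,"dy":0,"dz":-90,"rx":0,"ry":0,"rz":0},
  {"dx":0,"dy":0,"dz":-110,"rx":0,"ry":0,"rz":0},
  {"dx":0,"dy":0,"dz":-110,"rx":0,"ry":0,"rz":0},
])

```text
clock: 7.78
tcp_pos: [0.4588, -0.063, 0.0863]
orientation: [-2.45, -1.958, 0.006]
contact_force: [-0.7, -0.3, -0.4]
grip_width: -0.0004
gripper_force: 0.0
```

Emit:
send_rows([
  {"dx":1,"dy":5,"dz":0,"rx":0,"ry":0,"rz":0},
  {"dx":2,"dy":9,"dz":0,"rx":0,"ry":0,"rz":0},
  {"dx":3,"dy":13,"dz":0,"rx":0,"ry":0,"rz":0},
  {"dx":4,"dy":16,"dz":0,"rx":0,"ry":0,"rz":0},
  {"dx":4,"dy":18,"dz":0,"rx":0,"ry":0,"rz":0},
])

```text
clock: 8.2
tcp_pos: [0.4644, -0.0473, 0.0906]
orientation: [2.455, 1.957, -0.003]
contact_force: [-4.2, -5.0, 5.0]
grip_width: -0.0001
gripper_force: 2.9
```

Emit:
send_rows([
  {"dx":0.5,"dy":2,"dz":0,"rx":0,"ry":0,"rz":0},
  {"dx":1,"dy":5,"dz":0,"rx":0,"ry":0,"rz":0},
  {"dx":2,"dy":8,"dz":0,"rx":0,"ry":0,"rz":0},
  {"dx":2.5,"dy":11,"dz":0,"rx":0,"ry":0,"rz":0},
  {"dx":3,"dy":14,"dz":0,"rx":0,"ry":0,"rz":0},
])

```text
clock: 8.62
tcp_pos: [0.465, -0.0344, 0.0898]
orientation: [-2.458, -1.957, 0.009]
contact_force: [-7.1, -5.8, 3.2]
grip_width: 0.0001
gripper_force: 3.9
```

Emit:
send_rows([
  {"dx":0,"dy":3,"dz":0,"rx":0,"ry":0,"rz":0},
  {"dx":0,"dy":6,"dz":0,"rx":0,"ry":0,"rz":0},
  {"dx":0.5,"dy":9,"dz":0,"rx":0,"ry":0,"rz":0},
  {"dx":1,"dy":12,"dz":0,"rx":0,"ry":0,"rz":0},
  {"dx":1,"dy":15,"dz":0,"rx":0,"ry":0,"rz":0},
])

```text
clock: 9.03
tcp_pos: [0.4648, -0.0208, 0.0895]
orientation: [-2.458, -1.956, 0.014]
contact_force: [-10.0, -9.9, 4.5]
grip_width: 0.0001
gripper_force: 6.0
```

Emit:
send_rows([
  {"dx":0.5,"dy":3,"dz":0,"rx":0,"ry":0,"rz":0},
  {"dx":1,"dy":6,"dz":0,"rx":0,"ry":0,"rz":0},
  {"dx":2,"dy":9,"dz":0,"rx":0,"ry":0,"rz":0},
  {"dx":3,"dy":12,"dz":0,"rx":0,"ry":0,"rz":0},
  {"dx":4,"dy":15,"dz":0,"rx":0,"ry":0,"rz":0},
])

```text
clock: 9.45
tcp_pos: [0.4682, -0.0055, 0.089]
orientation: [-2.457, -1.956, 0.015]
contact_force: [-8.8, -6.7, 0.7]
grip_width: 0.0002
gripper_force: 4.7
```

```bash
python3 - <<'E'
from bench import r
from h import *
d=r.grab_frame("scene");cv2.imwrite("pics/s4.png",cv2.resize(d["frame"][140:340,240:500],None,fx=3,fy=3))
C=cloud(d);c=np.array([.548,.034]);L=C[...,:2]-c;l=np.stack([.974*L[...,0]-.2258*L[...,1],.2258*L[...,0]+.974*L[...,1]],-1)
p=C[(abs(l[...,0]+.065)<.03)&(abs(l[...,1]+.035)<.035)&(C[...,2]>.108)&(C[...,2]<.122)]
print(len(p),p.min(0),p.max(0))
o=r.get_obs();print(o["tcp_pos"],o["contact_force"],o["moment"])
E
```

```text
363 [ 0.44744148 -0.00529179  0.10810772] [0.49913899 0.03842562 0.12198466]
[ 0.46868278 -0.00458911  0.0891165 ] [-8.65854856 -5.96753536 -1.24231836] [-1.28140263  1.64739038  0.10918729]
```

View pics/s4.png

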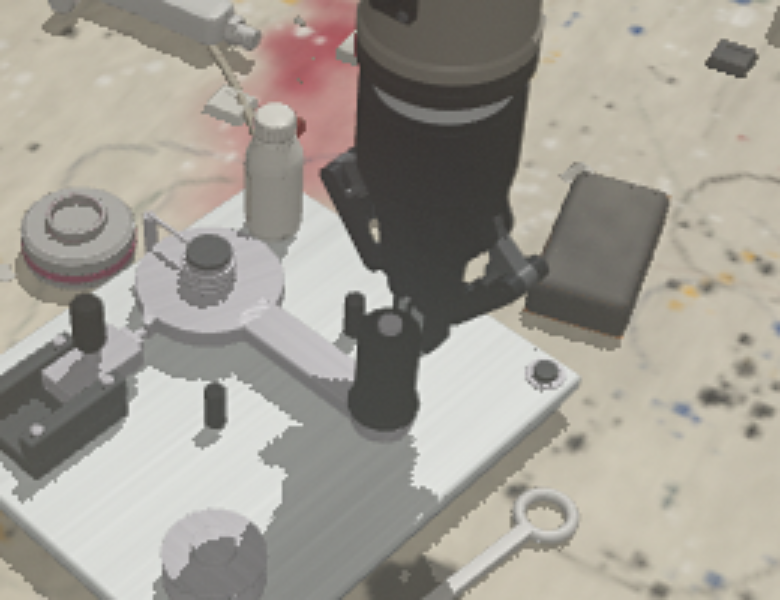

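The finger bears squarely on the roller and the arm is about halfway round. I'll keep going along the arc past the click.

Emit:
send_rows([
  {"dx":0,"dy":2.5,"dz":0,"rx":0,"ry":0,"rz":0},
  {"dx":0.5,"dy":5,"dz":0,"rx":0,"ry":0,"rz":0},
  {"dx":1,"dy":7.5,"dz":0,"rx":0,"ry":0,"rz":0},
  {"dx":2,"dy":10,"dz":0,"rx":0,"ry":0,"rz":0},
  {"dx":3,"dy":12.5,"dz":0,"rx":0,"ry":0,"rz":0},
])

```text
clock: 9.92
tcp_pos: [0.4718, 0.0075, 0.0892]
orientation: [-2.457, -1.957, 0.013]
contact_force: [-10.2, -7.7, 1.7]
grip_width: -0.0005
gripper_force: 4.6
```

Emit:
send_rows([
  {"dx":0.5,"dy":2.5,"dz":0,"rx":0,"ry":0,"rz":0},
  {"dx":1.2,"dy":5,"dz":0,"rx":0,"ry":0,"rz":0},
  {"dx":2,"dy":7.5,"dz":0,"rx":0,"ry":0,"rz":0},
  {"dx":3,"dy":10,"dz":0,"rx":0,"ry":0,"rz":0},
  {"dx":4,"dy":12.5,"dz":0,"rx":0,"ry":0,"rz":0},
])

```text
clock: 10.33
tcp_pos: [0.4756, 0.0196, 0.0892]
orientation: [-2.457, -1.956, 0.014]
contact_force: [-9.8, -7.6, 1.5]
grip_width: -0.0002
gripper_force: 4.9
```

Emit:
send_rows([
  {"dx":1,"dy":2.5,"dz":0,"rx":0,"ry":0,"rz":0},
  {"dx":2,"dy":5,"dz":0,"rx":0,"ry":0,"rz":0},
  {"dx":3,"dy":7.5,"dz":0,"rx":0,"ry":0,"rz":0},
  {"dx":4,"dy":10,"dz":0,"rx":0,"ry":0,"rz":0},
  {"dx":5,"dy":12,"dz":0,"rx":0,"ry":0,"rz":0},
])

```text
clock: 10.75
tcp_pos: [0.4805, 0.0313, 0.0891]
orientation: [-2.458, -1.956, 0.015]
contact_force: [-9.0, -8.3, 3.0]
grip_width: 0.0
gripper_force: 5.3
```

Emit:
send_rows([
  {"dx":1,"dy":2,"dz":0,"rx":0,"ry":0,"rz":0},
  {"dx":1,"dy":4,"dz":0,"rx":0,"ry":0,"rz":0},
  {"dx":1,"dy":4,"dz":0,"rx":0,"ry":0,"rz":0},
  {"dx":1,"dy":4,"dz":0,"rx":0,"ry":0,"rz":0},
  {"dx":1,"dy":4,"dz":0,"rx":0,"ry":0,"rz":0},
])

```text
clock: 11.17
tcp_pos: [0.4821, 0.0349, 0.0891]
orientation: [2.458, 1.956, -0.014]
contact_force: [-7.3, -9.6, 0.5]
grip_width: 0.0002
gripper_force: 5.4
```

```bash
python3 - <<'E'
from bench import r
from h import *
d=r.grab_frame("scene");cv2.imwrite("pics/s5.png",cv2.resize(d["frame"][140:340,200:460],None,fx=3,fy=3))
C=cloud(d);c=np.array([.548,.034]);L=C[...,:2]-c;l=np.stack([.974*L[...,0]-.2258*L[...,1],.2258*L[...,0]+.974*L[...,1]],-1)
p=l[(abs(l[...,0]+.065)<.03)&(l[...,1]>-.02)&(l[...,1]<.05)&(C[...,2]>.075)&(C[...,2]<.122)]
print("roller +y side",p[:,1].max(),"centre y",p[:,1].max()-.016)
k=l[(abs(C[...,2]-.09)<.02)&(abs(l[...,0]-.06)<.025)&(abs(l[...,1]-.06)<.035)];print("knob",(k.min(0)+k.max(0))/2)
y=p[:,1].max()-.016;print("phi",np.radians(199.8)-(np.pi-np.arcsin((y+.03)/.13)))
o=r.get_obs();print(o["tcp_pos"],o["contact_force"],o["clock"])
E
```

```text
roller +y side 0.029382618591429016 centre y 0.013382618591429016
knob [0.05654836 0.05741373]
phi 0.6858142446427826
[0.482076   0.0348675  0.08912748] [ -7.22075124 -10.0026091   -0.21599094] 11.2167
```

View pics/s5.png

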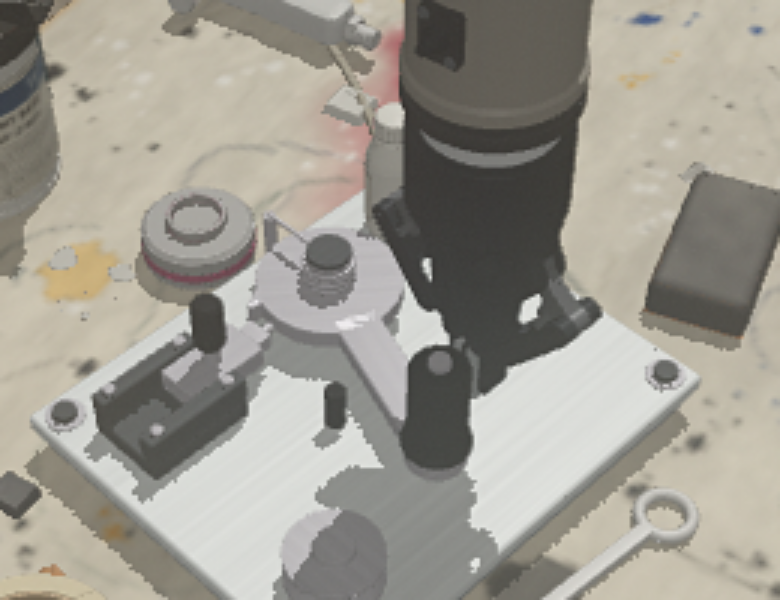

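The arm is at about 0.69 rad with the finger pressing on the roller (crop (437,400)) at roughly 12 N. The knob (207,320) is fully in and the arm is steady. I'm handing in.

```bash
python3 -c "
from bench import r
print(r.hand_in())"
```

```text
the job is handed in; nothing more can be done
None
```

I slid the pawl knob fully in with the arm at rest, then pushed the roller past the click to about 0.69 rad, where it is held with about 12 N, and handed the job in; no verdict came back.

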